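Lift the torch over the chart-table shelf's rail

ROBOT

A 6-joint arm with a two-finger parallel gripper is mounted at the origin on the work surface. World frame = base frame: x ahead of the robot, y to its left, z up, the work surface at z = 0. Lengths are in m, angles in rad, forces in N, time in s.
With the tool pointing down it reaches from about 0.35 to 0.85 m from the base axis. Payload 8.1 kg.
Tool frame: the origin (TCP) lies between the finger pads; the fingertips stand 11 mm ahead of it and the grasp point (between the pads) lies 8 mm behind it (robot.tips_ahead is the distance from the TCP to the fingertips, in m); z points along the fingers, y is the line along which they close (so a half turn about z gives the same grasp; the last joint's range is limited). The gripper opens to 93 mm and grips with 3 to 60 N. Pads are 15 mm wide; open, the fingers measure 128 mm over their backs; the gripper's body (75 mm by 188 mm) begins 65 mm behind the grasp point.
Start: joints at [1.263, 0.13, 1.488, -0, 1.523, -0.085], TCP at [0.133, 0.585, 0.23] pointing down, gripper open.
Joint ranges: [-2.96, 2.96], [-0.89, 2.26], [0.02, 2.5], [-1.34, 4.48], [0, 2.73], [-2.66, 2.66]. Speed limits (rad/s): [2.39, 2.39, 2.79, 3.14, 3.14, 3.14].

INTERFACE

Orientations are given as a rotation vector (axis times angle).
In Python, from plant import robot gives the robot as it stands. The module is installed in compiled form; this text tells all that it offers.
- The arm moves only by the tool move_arm, never from a script. Its argument "deltas" is one flat list of numbers, 7 for each row, row after row: the shift along the tool's x, y, z in m, then the turn, a rotation vector about the tool's x, y, z in rad, then the opening, from 0 (shut) to 1 (fully open). A call has 1 to 12 rows; each row is the pose to reach, as a shift and turn from the pose commanded when the call began, along the tool's axes at that moment; what a row does not reach only later rows make up. A row lasts 1/8 s, in which the tool goes at most 62.5 mm and 10.7 degrees, less where a joint would pass 70% of its speed; a pose out of reach is approached as far as the arm can. A call with a gripper value outside its range is refused whole. The fingers move at their own pace and stop on an object; "squeeze" is the grip in N (left out, the last holds). Time passes only in rows, so rows that repeat a pose let the fingers close. It gives the time, the measured TCP pose, the force, the opening and the grip force at its end, in the units of the state.
- robot.read_state(): the state, without advancing time (a new reading comes with each control period).
- robot.read_camera(name): name is "scene" or "top"; returns (picture, depth): 480x640x3 uint8, red, green, blue; 480x640 float32, m along the optical axis (not along the pixel's ray), 0 where there is no reading.
- robot.camera_model(name): a dict with "K" (3x3 intrinsics, pixels), "R" (3x3) and "t" (3): a world point X has camera coordinates R X + t. Camera axes: x right, y down, z forward; pixel columns grow to the right and rows downward; lengths in m; the calibration is good to about 2 mm. A picture is of the moment at which its call begins. camera_model takes no time and is no camera call.
- robot.close_job(): hands the job in; it is judged then, once.
Trained networks look in the newest picture that a camera, given by its name, has taken for a name from the list of things; names that differ only in an ending like _2 or _b are one class to them, and where a whole thing is asked for, a point or a joint stands for the part that bears it (a point fixed in the world has none). Each returns a list of dicts, best first, with "confidence" (0 to 1); they miss things now and then, are a little off and sometimes report something else, mostly with a low value. They report only what shows in the picture. A call takes as long as a camera call. They do not tell look-alikes from the thing itself.
- robot.recognise(camera, label): "uv" ([column, row] in pixels, amid what is visible of it).
The state is a dict: "t": time; "q": joint angles; "dq": joint speeds; "joint_torque": joint torques, N m; "tool_pos": TCP position; "orientation": TCP orientation; "force": force on the tool from outside, world axes, zero at the start; "wrist_torque": the same for the moment, N m; "opening": finger opening in m; "gripper_force": force on a finger pad.
Only numpy, scipy, OpenCV 4.12 (cv2) and the standard library are available. Lean on these libraries where they do the work, as an engineer would, in place of code of your own. Each camera call takes 0.05 s, during which the arm holds its last target. There are 200 camera calls.

TASK

Get the black torch off the railed shelf at the back of the chart table: lift it up clear of the shelf's front rail, draw it forward over that rail (not out past the shelf's ends), and stand it upright in the middle of the round cork coaster in the tray, letting go only once it stands there. Leave the steel canister on the shelf standing where it is.

Things in the scene. Friction and masses are not known exactly. Their poses are not given: they have to be found in the camera images.
- torch_mid (a point): Black aluminium torch upright on its lens end on the shelf's deck; loose, about 0.2 kg. Round, 145 mm tall: head at the bottom 44 mm in diameter, 35 mm high, tapering by 46 mm up to a 33 mm barrel that runs to 130 mm, then a 23 mm rubber tail button. This point is on its axis half-way up, 72.5 mm above its underside; z runs up its axis.
- shelf: Low wooden shelf, fixed, 110 mm deep (x, away from the robot) by 430 mm long (y). Origin: centre of its foot, on the table. Deck 60 mm above the table; front and back rails, 10 mm thick, and end boards reach 95 mm, 35 mm above the deck. Torch, canister and a green glass paperweight (70 mm wide, 42 mm high) stand on the deck's middle line in any order, about 125 mm apart.
- canister_mid (a point): Plain stainless steel canister standing on the same deck; loose, to be left alone. 62 mm in diameter, 102 mm tall. This point is on its axis half-way up, 51 mm above its underside.
- coaster_top (a point): Round cork coaster, 72 mm in diameter, fixed in one half of a shallow plywood tray between robot and shelf. This point is the middle of its upper face, 11 mm above the table; z is up. The tray is 150 mm deep by 340 mm wide, divided across the middle, walls 6 mm thick and 20 mm high, at least 55 mm from this point; steel dividers lie flat in its other half.
Mind the look-alikes: they are no part of the job. What is shaped like the part that bears torch_mid but orange or yellow is not meant. What is shaped like the part that bears canister_mid but red is not meant.

How it is judged:
On the way, in this order (a step that is already met when the one before it is completed fails the run):
1. the torch is lifted over the shelf until its foot is level with or above the front rail's top (z of torch_mid in the frame of shelf above 0.165 m and x of torch_mid in the frame of shelf above -0.06 m), for 0.05 s.
2. the torch is drawn forward, clear of the front rail (x of torch_mid in the frame of shelf below -0.08 m), for 0.05 s.
3. the torch is lowered to the coaster while still held (foot within about 10 mm of it) (horizontal distance between torch_mid and coaster_top below 0.025 m and z of torch_mid in the frame of coaster_top below 0.0825 m and contact force between the fingers and torch above 0.5 N), for 0.05 s.
At the end, for the whole second after the job is handed in: The torch stands upright (within 10 degrees) and at rest on the cork coaster, its axis within 18 mm of the coaster's middle, its foot on the cork (within 6 mm); the steel canister stands upright within 20 mm of where it began (horizontal distance between torch_mid and coaster_top below 0.018 m and z of torch_mid in the frame of coaster_top between 0.066 and 0.079 m and angle between each of torch_mid, canister_mid's own z axis and vertical below 0.17 rad and linear speed of torch below 0.02 m/s and distance of canister_mid from where it was at the start of the episode below 0.02 m); the robot touches nothing.
It fails at once if the steel canister is knocked or moved more than 20 mm (distance of canister_mid from where it was at the start of the episode above 0.02 m or angle between canister_mid's own z axis and vertical above 0.35 rad).
It fails at once if the torch is taken out past an end or the back of the shelf instead of over the front rail (x of torch_mid in the frame of shelf above -0.05 m and (y of torch_mid in the frame of shelf above 0.215 m or y of torch_mid in the frame of shelf below -0.215 m or x of torch_mid in the frame of shelf above 0.07 m)).
It also fails if it takes over 38 s, if anything falls off the work surface, if the arm or the gripper's body presses on something with over 40 N, if the wrist force passes 120 N, or if a joint passes its speed limit or range.

## Working session

There is one attempt and no reset: what is moved stays moved. The work goes in short steps, Python scripts to look and compute and a tool call to move; the robot and the scene stay as the last step left them, time stands still between calls to the robot, and variables do not carry over. Pictures are saved under pics/ and viewed, at most 10 in all, crops included, and the job is handed in when it is done.

Besides the shell and the picture viewer there is one more tool, called after ">>>" by a JSON object that holds its "name" and its "arguments", one argument or row to a line. move_arm: Moves the arm, as the interface text tells. Its arguments: {"type":"object","properties":{"deltas":{"type":"array","items":{"type":"number"}},"squeeze":{"type":"number"}},"required":["deltas"]}

```bash
mkdir -p pics; cat > h.py <<'E'
import numpy as np, cv2
from plant import robot
def cloud(name):
    p,d=robot.read_camera(name); m=robot.camera_model(name)
    K,R,t=[np.array(m[k]) for k in("K","R","t")]
    v,u=np.indices(d.shape)
    c=np.stack([(u-K[0,2])/K[0,0]*d,(v-K[1,2])/K[1,1]*d,d],-1)
    X=(c-t.ravel())@R
    X[d==0]=np.nan
    return p,X
def save(p,n): cv2.imwrite(f"pics/{n}.png",cv2.cvtColor(p,cv2.COLOR_RGB2BGR))
E
python3 - <<'E'
from h import *
np.set_printoptions(precision=4,suppress=True)
s=robot.read_state(); print(s["t"],s["tool_pos"],s["orientation"],s["opening"])
for n in("scene","top"):
    p,X=cloud(n); save(p,n); np.savez(f"{n}.npz",p=p,X=X)
    for l in("torch_mid","canister_mid","coaster_top","shelf"):
        for r in robot.recognise(n,l):
            u,v=np.round(r["uv"]).astype(int); print(n,l,r["uv"],round(r["confidence"],2),X[v,u])
E
```

```text
0.0 [0.1324 0.5846 0.2286] [-0.3492 -3.1217  0.0028] 0.0929656953683921
scene torch_mid [477.3, 229.6] 0.92 [0.6773 0.2859 0.0777]
scene torch_mid [370.3, 341.9] 0.9 [0.8599 0.062  0.0929]
scene torch_mid [409.5, 226.3] 0.84 [0.6966 0.1494 0.157 ]
scene canister_mid [162.2, 261.8] 0.96 [ 0.6845 -0.2618  0.1016]
scene canister_mid [310.0, 335.3] 0.9 [ 0.8399 -0.0304  0.1021]
scene canister_mid [335.4, 238.3] 0.57 [0.7064 0.0256 0.1625]
scene coaster_top [298.1, 171.3] 0.74 [ 0.4651 -0.0158  0.0095]
scene shelf [313.6, 252.4] 0.57 [ 0.6774 -0.0063  0.0617]
top torch_mid [238.0, 221.8] 0.96 [0.6629 0.1454 0.1717]
top torch_mid [162.1, 233.8] 0.83 [0.6583 0.2778 0.0999]
top torch_mid [299.6, 136.8] 0.66 [0.8256 0.061  0.0942]
top torch_mid [320.5, 216.1] 0.51 [0.6752 0.0258 0.1623]
top canister_mid [322.5, 219.2] 0.96 [0.6708 0.0228 0.162 ]
top canister_mid [351.5, 143.5] 0.86 [ 0.8103 -0.0247  0.1039]
top canister_mid [501.5, 243.6] 0.64 [ 0.6475 -0.2625  0.0976]
top coaster_top [343.7, 364.1] 0.85 [ 0.4557 -0.016   0.0091]
top shelf [326.0, 243.6] 0.88 [0.6506 0.0162 0.0663]
```

View pics/scene.png

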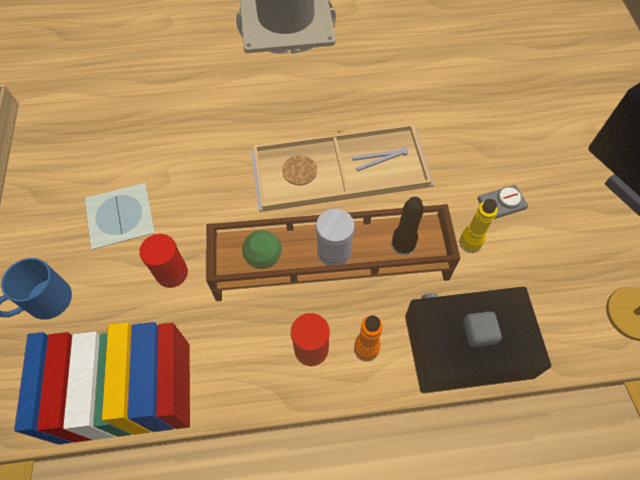

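View pics/top.png

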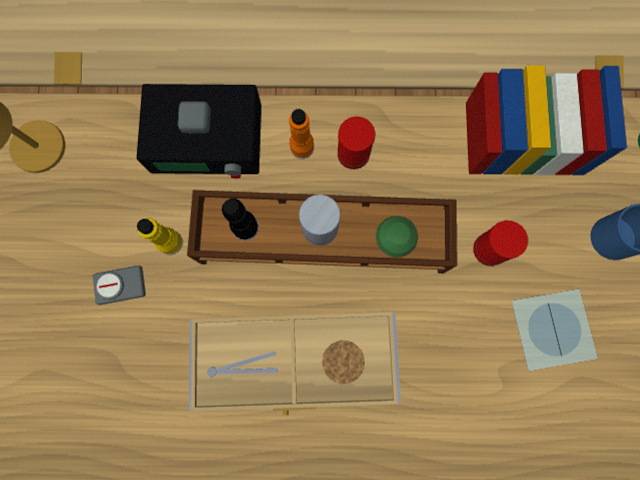

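Torch candidates in scene/top pixels: the black one on the shelf at (409,226)/(238,222), the yellow one at (477,230)/(162,234) and the orange one at (370,342)/(300,137). I choose the black one. The steel canister is at (335,238), red ones elsewhere; the coaster is at (298,171)/(344,364).

```bash
python3 - <<'E'
from h import *
from scipy.optimize import least_squares
np.set_printoptions(precision=4,suppress=True)
D={n:np.load(n+".npz") for n in("scene","top")}
def circ(P,r,x0):
    f=least_squares(lambda c:np.hypot(*(P-c).T)-r,x0,loss="soft_l1",f_scale=.002); return f.x, np.median(abs(f.fun)),len(P)
for n in D:
    p,X=D[n]["p"],D[n]["X"]; dark=p.max(-1)<60
    near=np.hypot(X[...,0]-.683,X[...,1]-.145)<.05
    for z0,z1,r in((.07,.095,.022),(.11,.125,.0165),(.125,.145,.0165),(.145,.165,.0165),(.165,.185,.0165)):
        m=near&(X[...,2]>z0)&(X[...,2]<z1)&dark
        if m.sum()>8: print(n,z0,circ(X[m][:,:2],r,[.68,.145]))
    m=near&(X[...,2]>.185); print(n,"top",X[m].mean(0),X[m][:,2].max(),m.sum())
    m=(np.hypot(X[...,0]-.683,X[...,1]-.025)<.06)&(X[...,2]>.158); print("can top",np.nanmean(X[m],0))
    # coaster: brown disc
    m=(abs(X[...,0]-.46)<.06)&(abs(X[...,1]+.016)<.06)
    h=cv2.cvtColor(p,cv2.COLOR_RGB2HSV); sat=p.astype(int)
    mm=m&(p[...,2]<115)&(X[...,2]<.02)
    k=cv2.morphologyEx(mm.astype("uint8"),cv2.MORPH_OPEN,np.ones((3,3)))
    nc,l,st,c=cv2.connectedComponentsWithStats(k); i=1+st[1:,4].argmax(); Q=X[l==i]
    print("coaster",(np.min(Q,0)+np.max(Q,0))/2,np.ptp(Q,0),np.median(Q[:,2]))
    # rails top
    m=(abs(X[...,2]-.095)<.006)&(p[...,0]<150)&(abs(X[...,0]-.68)<.09)&(abs(X[...,1])<.26)&(p[...,0]>p[...,2]*1.3)&~near
    k=cv2.morphologyEx(m.astype("uint8"),cv2.MORPH_OPEN,np.ones((2,2)))>0
    print("shelf",cv2.minAreaRect(X[k][:,:2].astype("float32")*1000))
p=D["scene"]["p"][130:310,190:510]; save(cv2.resize(p,None,fx=2.4,fy=2.4,interpolation=cv2.INTER_CUBIC),"crop")
E
```

```text
scene 0.07 (array([0.6802, 0.1533]), np.float64(0.00038742279947968916), 83)
scene 0.11 (array([0.6804, 0.153 ]), np.float64(0.0003687056993747946), 16)
scene 0.125 (array([0.6801, 0.1532]), np.float64(0.00043330819965304093), 33)
scene 0.145 (array([0.68  , 0.1533]), np.float64(0.0003492701018603765), 19)
scene top [0.6854 0.1508 0.1975] 0.20827800949240455 329
can top [0.6831 0.0279 0.1621]
coaster [ 0.45   -0.016   0.0093] [0.1    0.1199 0.0153] 0.009524079423497069
shelf ((702.2348022460938, 21.706512451171875), (149.65997314453125, 543.5485229492188), 11.224379539489746)
top 0.07 (array([0.6804, 0.151 ]), np.float64(0.0015319116533316184), 160)
top 0.11 (array([0.6787, 0.1514]), np.float64(0.0002388307165805091), 51)
top 0.125 (array([0.6788, 0.1517]), np.float64(0.00024322530047047805), 70)
top 0.145 (array([0.6788, 0.1517]), np.float64(0.0002119180044982058), 66)
top 0.165 (array([0.6787, 0.1515]), np.float64(0.0003286874534889489), 82)
top top [0.6756 0.1494 0.1971] 0.2066558046680444 382
can top [0.6774 0.0264 0.1612]
coaster [ 0.4478 -0.0161  0.0072] [0.0955 0.1191 0.0157] 0.006811191910938005
shelf ((634.0829467773438, -10.913055419921875), (123.51153564453125, 487.0631408691406), 12.551412582397461)
```

View pics/crop.png

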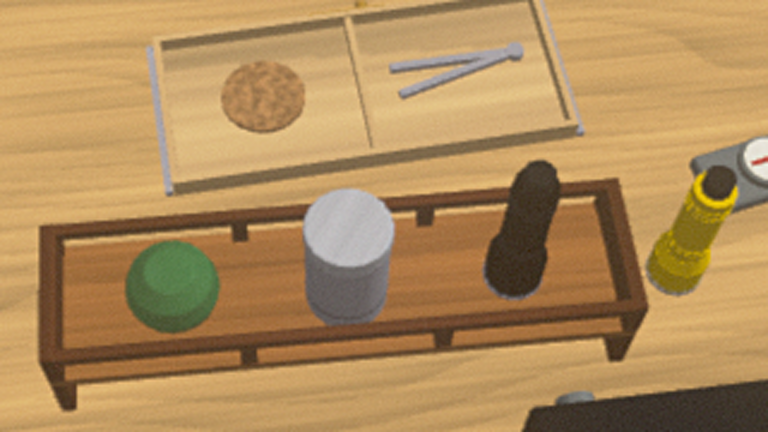

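The crop shows the black torch upright on the shelf at crop pixel (520,235), left of the steel canister at (347,255). That confirms the choice. Next I refine the coaster's position.

```bash
cat > coaster.py <<'E'
from h import *
np.set_printoptions(precision=4,suppress=True)
for n,uv in(("scene",(298,171)),("top",(344,364))):
    d=np.load(n+".npz"); p,X=d["p"],d["X"]
    a=cv2.cvtColor(p,cv2.COLOR_RGB2LAB).astype(float); u,v=uv
    c=np.median(a[v-5:v+6,u-5:u+6].reshape(-1,3),0); b=cv2.GaussianBlur(p,(5,5),0); L=cv2.cvtColor(b,cv2.COLOR_RGB2LAB).astype(int)
    w=(np.abs(np.indices(p.shape[:2])-np.array([v,u])[:,None,None])<30).all(0)
    t,_=cv2.threshold(b[...,2][w],0,255,cv2.THRESH_OTSU+cv2.THRESH_BINARY)
    m=((b[...,2]<=t)&w).astype("uint8"); m=cv2.morphologyEx(m,cv2.MORPH_OPEN,np.ones((9,9)))
    cs=max(cv2.findContours(m,0,2)[0],key=cv2.contourArea); e=cv2.fitEllipse(cs)
    K,R,T=[np.array(robot.camera_model(n)[k]) for k in("K","R","t")]
    r=R.T@np.linalg.inv(K)@[*e[0],1]; o=-R.T@T.ravel(); print(n,e,t,o+r*(.011-o[2])/r[2])
s=robot.read_state();from scipy.spatial.transform import Rotation as Ro
M=Ro.from_rotvec(s["orientation"]).as_matrix();print(M)
for tgt in([.6795,.1524,.255],):print(M.T@(np.array(tgt)-s["tool_pos"]))
E
python3 coaster.py
```

```text
scene ((299.1361083984375, 169.87965393066406), (29.929563522338867, 34.35572814941406), 88.3307876586914) 102.0 [ 0.4637 -0.0132  0.011 ]
top ((343.06549072265625, 361.77105712890625), (41.41051483154297, 42.68558120727539), 160.0750732421875) 86.0 [ 0.4594 -0.0144  0.011 ]
[[-0.9753  0.2209 -0.    ]
 [ 0.2209  0.9753 -0.0001]
 [ 0.     -0.0001 -1.    ]]
[-0.6291 -0.3012 -0.0254]
```

>>> {"name": "move_arm", "arguments": {
  "deltas": [-0.03, -0.015, -0.02, 0, 0, 0, 0.7, -0.08, -0.04, -0.03, 0, 0, 0, 0.7, -0.135, -0.065, -0.03, 0, 0, 0, 0.7, -0.19, -0.09, -0.03, 0, 0, 0, 0.7, -0.245, -0.117, -0.03, 0, 0, 0, 0.7, -0.3, -0.144, -0.03, 0, 0, 0, 0.7, -0.355, -0.17, -0.03, 0, 0, 0, 0.7, -0.41, -0.196, -0.03, 0, 0, 0, 0.7, -0.465, -0.223, -0.03, 0, 0, 0, 0.7, -0.52, -0.249, -0.03, 0, 0, 0, 0.7, -0.57, -0.273, -0.03, 0, 0, 0, 0.7, -0.61, -0.292, -0.03, 0, 0, 0, 0.7],
  "squeeze": 25
}}

```text
t: 2.0
tool_pos: [0.6645, 0.1637, 0.2594]
orientation: [0.351, 3.122, -0.0]
force: [-0.4, 0.1, -0.5]
opening: 0.0652
gripper_force: 0.0
```

>>> {"name": "move_arm", "arguments": {
  "deltas": [-0.015, -0.007, 0, 0, 0, 0, 0.7, -0.019, -0.009, 0, 0, 0, 0, 0.7, -0.019, -0.009, 0, 0, 0, 0, 0.7, -0.019, -0.009, 0, 0, 0, 0, 0.7]
}}

```text
t: 2.5
tool_pos: [0.6788, 0.1539, 0.2601]
orientation: [0.347, 3.122, 0.0]
force: [-0.6, 0.8, -0.3]
opening: 0.0648
gripper_force: 0.0
```

```bash
python3 - <<'E'
from h import *
from scipy.spatial.transform import Rotation as Ro
np.set_printoptions(precision=4,suppress=True)
s=robot.read_state();M=Ro.from_rotvec(s["orientation"]).as_matrix();print(s["t"],s["tool_pos"],s["opening"],M[:,1],s["q"])
print(M.T@(np.array([.6795,.1524,.157])-s["tool_pos"]))
p,X=cloud("scene");save(p[100:330,240:560],"over")
E
```

```text
2.5 [0.6788 0.1539 0.2601] 0.06476176094217626 [0.2195 0.9756 0.0003] [ 0.1493  0.3839  1.1369  0.0003  1.6206 -1.2003]
[-0.001  -0.0014  0.1031]
```

View pics/over.png

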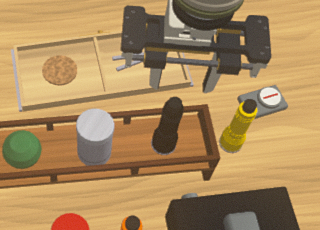

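The fingers hang open above the torch, with the finger gap near (185,80) and the torch top at (175,100) in the crop. The canister is clear, so I descend and close.

>>> {"name": "move_arm", "arguments": {
  "deltas": [-0.001, -0.0015, 0.02, 0, 0, 0, 0.7, -0.001, -0.0015, 0.045, 0, 0, 0, 0.7, -0.001, -0.0015, 0.07, 0, 0, 0, 0.7, -0.001, -0.0015, 0.09, 0, 0, 0, 0.7, -0.001, -0.0015, 0.103, 0, 0, 0, 0.7, -0.001, -0.0015, 0.103, 0, 0, 0, 0.7]
}}

```text
t: 3.3
tool_pos: [0.6794, 0.1509, 0.1551]
orientation: [-0.349, -3.12, 0.001]
force: [1.5, 0.1, -0.3]
opening: 0.0648
gripper_force: 0.0
```

>>> {"name": "move_arm", "arguments": {
  "deltas": [0, 0, 0, 0, 0, 0, 0.2, 0, 0, 0, 0, 0, 0, 0.2, 0, 0, 0, 0, 0, 0, 0.2, 0, 0, 0, 0, 0, 0, 0.2, 0, 0, 0, 0, 0, 0, 0.2, 0, 0, 0, 0, 0, 0, 0.2],
  "squeeze": 25
}}

```text
t: 4.05
tool_pos: [0.6804, 0.1511, 0.1572]
orientation: [0.349, 3.121, 0.0]
force: [-0.2, 1.5, 2.5]
opening: 0.0315
gripper_force: 25.0
```

>>> {"name": "move_arm", "arguments": {
  "deltas": [0, 0, -0.01, 0, 0, 0, 0.2, 0, 0, -0.025, 0, 0, 0, 0.2, 0, 0, -0.042, 0, 0, 0, 0.2, 0, 0, -0.06, 0, 0, 0, 0.2, 0, 0, -0.072, 0, 0, 0, 0.2, 0, 0, -0.078, 0, 0, 0, 0.2, 0, 0, -0.078, 0, 0, 0, 0.2, 0, 0, -0.078, 0, 0, 0, 0.2]
}}

```text
t: 5.05
tool_pos: [0.6797, 0.1509, 0.2336]
orientation: [-0.349, -3.121, 0.001]
force: [-1.0, -0.7, -1.9]
opening: 0.0322
gripper_force: 25.0
```

```bash
cat > chk.py <<'E'
from h import *
import sys
from scipy.spatial.transform import Rotation as Ro
np.set_printoptions(precision=4,suppress=True)
s=robot.read_state();M=Ro.from_rotvec(s["orientation"]).as_matrix();print(s["t"],s["tool_pos"],s["opening"],s["gripper_force"],M[:,1])
for w in([.55,.152],[.4615,-.0138]):print(M.T@(np.array([*w,s["tool_pos"][2]])-s["tool_pos"]))
p,X=cloud("scene");save(p[60:330,240:560],sys.argv[1])
E
python3 chk.py lift
```

```text
5.05 [0.6797 0.1509 0.2336] 0.03224935016029125 24.98678684234619 [ 0.221   0.9753 -0.0005]
[ 0.1268 -0.0276  0.0002]
[ 0.1765 -0.2089  0.0003]
```

View pics/lift.png

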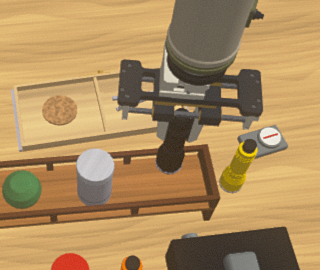

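The torch hangs upright in the grip, foot at about (168,168), above the rail. I draw it forward.

>>> {"name": "move_arm", "arguments": {
  "deltas": [0.01, -0.002, 0, 0, 0, 0, 0.2, 0.03, -0.006, 0, 0, 0, 0, 0.2, 0.055, -0.012, 0, 0, 0, 0, 0.2, 0.08, -0.018, 0, 0, 0, 0, 0.2, 0.105, -0.023, 0, 0, 0, 0, 0.2, 0.125, -0.03, 0, 0, 0, 0, 0.2, 0.138, -0.05, 0, 0, 0, 0, 0.2, 0.147, -0.08, 0, 0, 0, 0, 0.2, 0.155, -0.11, 0, 0, 0, 0, 0.2, 0.162, -0.14, 0, 0, 0, 0, 0.2, 0.17, -0.17, 0, 0, 0, 0, 0.2, 0.174, -0.192, 0, 0, 0, 0, 0.2]
}}

```text
t: 6.6
tool_pos: [0.4667, 0.0013, 0.2344]
orientation: [-0.35, -3.122, 0.0]
force: [-0.7, -0.4, -1.5]
opening: 0.0321
gripper_force: 25.0
```

>>> {"name": "move_arm", "arguments": {
  "deltas": [0.002, -0.01, 0.01, 0, 0, 0, 0.2, 0.0025, -0.017, 0.03, 0, 0, 0, 0.2, 0.0025, -0.017, 0.05, 0, 0, 0, 0.2, 0.0025, -0.017, 0.07, 0, 0, 0, 0.2, 0.0025, -0.017, 0.08, 0, 0, 0, 0.2, 0.0025, -0.017, 0.08, 0, 0, 0, 0.2, 0.0025, -0.017, 0.08, 0, 0, 0, 0.2]
}}

```text
t: 7.48
tool_pos: [0.4622, -0.0138, 0.1551]
orientation: [0.349, 3.121, -0.0]
force: [0.4, 0.6, -2.5]
opening: 0.0324
gripper_force: 25.0
```

```bash
cat > t.py <<'E'
from h import *
from scipy.optimize import least_squares
np.set_printoptions(precision=4,suppress=True)
for n in("scene","top"):
    p,X=cloud(n); np.savez(n+"2.npz",p=p,X=X); save(p[60:430,150:550],n+"_c")
    s=robot.read_state()["tool_pos"]
    near=np.hypot(X[...,0]-s[0],X[...,1]-s[1])<.032
    m=near&(p.max(-1)<60)&(X[...,2]<s[2]-.03)&(X[...,2]>.018)
    Q=X[m]; print(n,"tool",s,len(Q))
    if len(Q)<10: continue
    zf=s[2]+.008-.105
    def rad(h): return np.interp(h,[.035,.046],[.022,.0165])
    f=least_squares(lambda c:np.hypot(Q[:,0]-c[0]-c[3]*(Q[:,2]-.05),Q[:,1]-c[1]-c[4]*(Q[:,2]-.05))-rad(Q[:,2]-c[2]),[s[0],s[1],zf,0,0],loss="soft_l1",f_scale=.002)
    print(f.x,Q[:,2].min(),Q[:,2].max(),np.median(abs(f.fun)))
E
python3 t.py
```

```text
scene tool [ 0.4624 -0.0138  0.1554] 10
[ 0.4678 -0.013   0.0554 -0.0981 -0.0184] 0.07609906034899332 0.1223948539894907 6.7469891687948e-05
top tool [ 0.4625 -0.0139  0.1555] 0
```

View pics/scene_c.png

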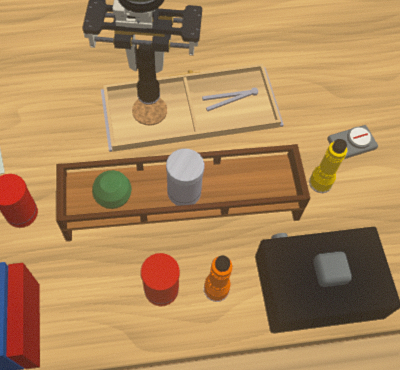

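View pics/top_c.png

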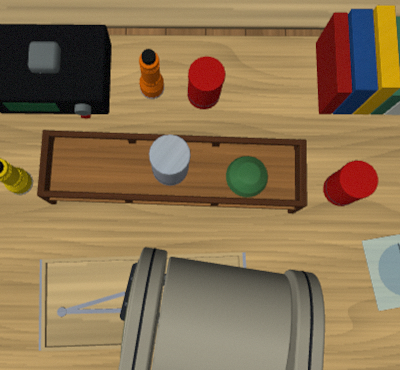

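The torch hangs upright at scene crop (148,80), with its foot near (148,100) just above the coaster at (150,110). The top view is blocked by the arm. I lower to about 4 mm above the cork and check again.

>>> {"name": "move_arm", "arguments": {
  "deltas": [0, 0, 0.01, 0, 0, 0, 0.2, 0, 0, 0.022, 0, 0, 0, 0.2, 0, 0, 0.034, 0, 0, 0, 0.2, 0, 0, 0.042, 0, 0, 0, 0.2, 0, 0, 0.042, 0, 0, 0, 0.2, 0, 0, 0.042, 0, 0, 0, 0.2]
}}

```text
t: 8.32
tool_pos: [0.4621, -0.0139, 0.1129]
orientation: [0.349, 3.122, -0.0]
force: [0.4, -0.4, -2.4]
opening: 0.0317
gripper_force: 25.0
```

```bash
sed -i 's/p.max(-1)<60/p.max(-1)<90/; s/>.018/>.016/' t.py; sed -i 's/save(p\[60:430,150:550\],n+"_c")/save(cv2.resize(p[90:210,220:380],None,fx=4,fy=4),n+"_d")/' t.py; python3 t.py
```

```text
scene tool [ 0.4622 -0.0139  0.1131] 403
[ 0.4619 -0.0133  0.0156  0.0003 -0.0044] 0.02367386768166656 0.08286404191779574 0.000741807236645832
top tool [ 0.4623 -0.0139  0.1132] 0
```

View pics/scene_d.png

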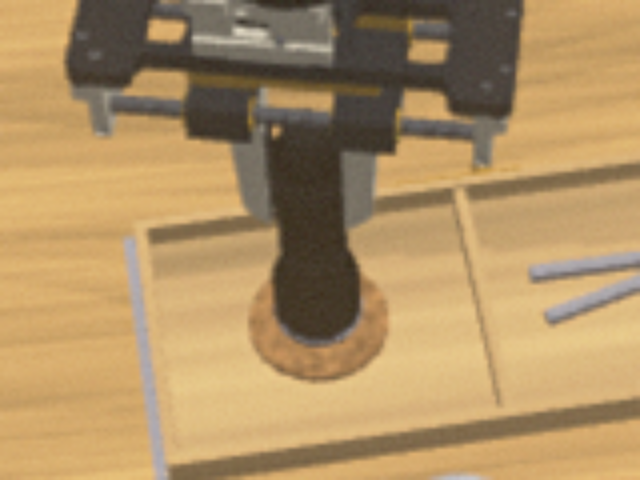

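The torch is upright (317,290) over the coaster, which is centred at (317,320). By the same camera it is about 2 mm off centre with its foot roughly 5 mm up. I set it down.

>>> {"name": "move_arm", "arguments": {
  "deltas": [-0.001, 0, 0.0015, 0, 0, 0, 0.2, -0.001, 0, 0.003, 0, 0, 0, 0.2, -0.001, 0, 0.0045, 0, 0, 0, 0.2, -0.001, 0, 0.0045, 0, 0, 0, 0.2],
  "squeeze": 15
}}

```text
t: 8.93
tool_pos: [0.4628, -0.0141, 0.1081]
orientation: [-0.349, -3.122, -0.0]
force: [-0.3, 0.1, -2.6]
opening: 0.0325
gripper_force: 15.0
```

>>> {"name": "move_arm", "arguments": {
  "deltas": [0, 0, 0.0005, 0, 0, 0, 0.2, 0, 0, 0.001, 0, 0, 0, 0.2, 0, 0, 0.001, 0, 0, 0, 0.2]
}}

```text
t: 9.3
tool_pos: [0.4632, -0.0141, 0.108]
orientation: [0.349, 3.121, 0.0]
force: [-2.0, 1.1, 6.8]
opening: 0.0322
gripper_force: 15.0
```

>>> {"name": "move_arm", "arguments": {
  "deltas": [0, 0, 0, 0, 0, 0, 0.5, 0, 0, 0, 0, 0, 0, 0.7, 0, 0, 0, 0, 0, 0, 0.7, 0, 0, 0, 0, 0, 0, 0.7, 0, 0, 0, 0, 0, 0, 0.7, 0, 0, -0.02, 0, 0, 0, 0.7, 0, 0, -0.05, 0, 0, 0, 0.7, 0, 0, -0.08, 0, 0, 0, 0.7, 0, 0, -0.11, 0, 0, 0, 0.7, 0, 0, -0.14, 0, 0, 0, 0.7, 0, 0, -0.14, 0, 0, 0, 0.7, 0, 0, -0.14, 0, 0, 0, 0.7]
}}

```text
t: 10.8
tool_pos: [0.4625, -0.0141, 0.2462]
orientation: [-0.349, -3.121, -0.0]
force: [-0.3, -0.3, 0.2]
opening: 0.0652
gripper_force: 0.0
```

```bash
sed -i 's/^    s=robot.read_state.*/    s=np.array([.4632,-.0141,.108])/; s/n+"_d"/n+"_e"/' t.py; python3 t.py; python3 -c "
from h import *
p,X=cloud('scene');m=(np.hypot(X[...,0]-.683,X[...,1]-.025)<.06)&(X[...,2]>.158); print('can top',np.nanmean(X[m],0),robot.read_state()['force'])"
```

```text
scene tool [ 0.4632 -0.0141  0.108 ] 393
[ 0.4626 -0.0134  0.0099  0.0047 -0.0039] 0.01675525181204746 0.07790920577413228 0.0007694729612446501
top tool [ 0.4632 -0.0141  0.108 ] 0
can top [0.68315685 0.02785198 0.16211062] [-0.24492685  0.46227774 -0.03877095]
```

View pics/scene_e.png

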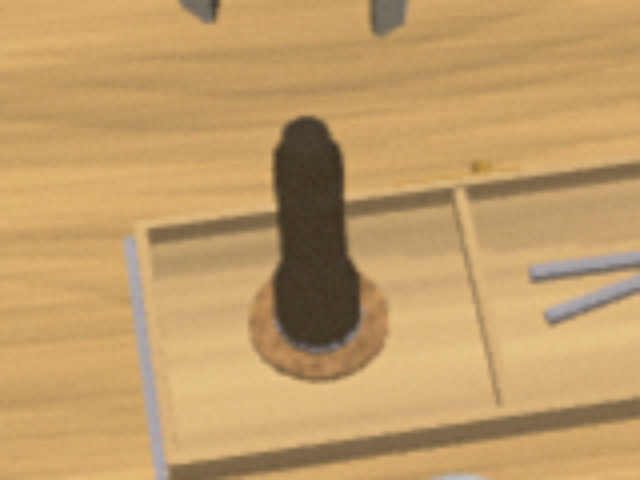

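The torch stands upright on the coaster at (317,320), the gripper is clear above it, and the canister has not moved.

```bash
python3 -c "
from plant import robot
print(robot.close_job())"
```

```text
the job is handed in; nothing more can be done
None
```

I lifted the black torch over the shelf's front rail and let go of it upright on the cork coaster, about 1 mm off centre by the camera; the canister is unmoved, and the job was handed in at about 11 s with no verdict shown.

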